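# Fit a lamp insert into a lantern base and draw up the slim lock ring

## Task

Lower the loose lamp insert, plug down, gently into the socket on top of the lantern base until it is fully home, and let go of it. Then grip only the slim ribbed ring between the socket collar and the wide shoulder and turn it clockwise (seen from above) until it comes against its stop; draw it up snug, to about 0.7 N m, hold that for half a second without forcing it, and let go. Do not touch the collar or the shoulder while doing so, and leave the other things on the counter alone.

Things in the scene. Friction and masses are not known exactly. Their poses are not given: they have to be found in the camera images.
- lamp_mid (a point): Centre (half-way up, on the axis) of the loose lamp insert, which stands upright on the counter: 44 mm tall; lower 15 mm a steel plug of 34 mm diameter with a rounded foot, upper 29 mm a white cap of 30 mm diameter, the part to grip. z is its axis, up. About 80 g. Its plug foot is 22 mm below this point.
- lamp: The same lamp insert; origin at the centre of its foot.
- socket (a point): Centre of the floor of the round socket in the top of the lantern base, z up along the lantern's axis, 68 mm above the counter. Bore 37 mm diameter, 16 mm deep, so the plug has 1.5 mm to spare all round and, fully home, the foot rests on this floor and 28 mm of the lamp stand out above the collar. Fingers must hold the lamp in its top 24 mm to stay clear of the collar.
- ring_centre (a point): Centre of the slim lock ring, on the lantern's vertical axis, half-way up the ring, 59 mm above the counter. The ring is aluminium with fine ribs, 60 mm diameter, 14 mm tall; its underside is 2 mm above the shoulder, its top 2 mm below the collar. Round all over: it can be pinched across its diameter from above at any yaw, with the finger ends beside the ring and above the shoulder. A seated lamp reaches 53 mm above this point.
- lock_ring (a joint): Turn of the slim lock ring in rad, growing clockwise seen from above: starts between 0.2 and 0.8, its stop is at 1.40. It drags with about 0.12 N m and stays where it is left. Before this value moves, 0 to 0.3 rad of free play (a different, unmeasured amount each time, drag 0.06 N m) is taken up, so the ring must be turned by more than 1.40 minus the reading, at most 1.5 rad in all; regripping is allowed.
- seal (a joint): Elastic twist in rad, clockwise positive, of the stiff rubber seal on which the lock ring with its stop rides: torque on the ring divided by 40 N m/rad (0.7 N m gives 0.0175 rad, of the order of the reading's noise; over 0.030 the ring is being forced). Springs back to 0 when let go.
- lantern: Lantern base fixed to the counter: green round foot, 140 mm diameter, 30 mm tall, thin wire bail folded down round it; origin at the centre of its underside, z up.
- shoulder: Fixed wide green ring below the lock ring, 110 mm diameter, its top 50 mm above the counter; origin at the centre of its underside, 30 mm above the counter.
- collar: Fixed aluminium collar above the lock ring, 50 mm outer diameter, from 68 to 84 mm above the counter, with the socket in it; origin at its underside's centre.
- globe: Bystander: clear glass tube, 84 mm diameter, 85 mm tall, standing; origin at its underside's centre.
- tin: Bystander: tin can, 70 mm diameter, 85 mm tall; origin at its underside's centre.
- carton: Bystander: cardboard carton 90 x 120 x 70 mm; origin at its underside's centre.
- mug: Bystander: white mug, 80 mm diameter, 90 mm tall; origin at its underside's centre.

How it is judged:
By the outcome, as a careful person would: the job done as asked, in the order asked, and still so for the second after the job is handed in, with the robot touching nothing.
It also fails if it takes over 64 s, if anything falls off the work surface, if the arm or the gripper's body presses on something with over 40 N, if the wrist force passes 120 N, or if a joint passes its speed limit or range.

## Robot

A 6-joint arm with a two-finger parallel gripper is mounted at the origin on the work surface. World frame = base frame: x ahead of the robot, y to its left, z up, the work surface at z = 0. Lengths are in m, angles in rad, forces in N, time in s.
With the tool pointing down it reaches from about 0.4 to 0.925 m from the base axis. Payload 12.5 kg.
Tool frame: the origin (TCP) lies between the finger pads; the fingertips stand ctrl.finger_overhang ahead of it and the grasp point (between the pads) lies 3 mm ahead of it (ctrl.finger_overhang is the distance from the TCP to the fingertips, in m); z points along the fingers, y is the line along which they close (so a half turn about z gives the same grasp; the last joint's range is limited). The gripper opens to 95 mm and grips with 3 to 60 N. Pads are 20 mm wide; open, the fingers measure 119 mm over their backs; the gripper's body (75 mm by 180 mm) begins 59 mm behind the grasp point.
Start: joints at [-1.399, 0.491, 1.559, -0, 1.092, -0.106], TCP at [0.171, -0.601, 0.237] pointing down, gripper open.
Joint ranges: [-3.1, 3.1], [-0.84, 2.19], [0.05, 2.79], [-1.13, 4.28], [0.06, 2.93], [-2.69, 2.69]. Speed limits (rad/s): [2.22, 2.22, 2.79, 3.14, 3.14, 3.14].

## Interface

Orientations are given as a unit quaternion [x, y, z, w].
In Python, from station import get_state, viewer, workorder, ctrl gives the robot as it stands. The module is installed in compiled form; this text tells all that it offers.
- The arm moves only by the tool apply_moves, never from a script. Its argument "deltas" is one flat list of numbers, 7 for each row, row after row: the shift along the tool's x, y, z in cm, then the turn, a rotation vector about the tool's x, y, z in degrees, then the closure, from -1 (fully open) to 1 (shut). In form: [dx, dy, dz, wx, wy, wz, claw, dx, dy, dz, wx, wy, wz, claw, ...]. A call has 1 to 20 rows; each row is the pose to reach, as a shift and turn from the pose commanded when the call began, along the tool's axes at that moment; what a row does not reach only later rows make up. A row lasts 1/12 s, in which the tool goes at most 41.7 mm and 7.16 degrees, less where a joint would pass 70% of its speed; a pose out of reach is approached as far as the arm can. A call with a gripper value outside its range is refused whole. The fingers move at their own pace and stop on an object; the grip force is fixed at half the most. Time passes only in rows, so rows that repeat a pose let the fingers close. It gives the time, the measured TCP pose, the force, the opening and the grip force at its end, in the units of the state.
- get_state(): the state, without advancing time (a new reading comes with each control period).
- viewer.grab_frame(name): name is "scene" or "top" or "wrist"; returns a dict with "image" (480x640x3 uint8, red, green, blue), "fx", "fy", "cx", "cy" (pixels), "k1" (the pictures are not rectified: a ray, as slopes to the right and down, at radius r is drawn at 1 + k1 r^2 times it, then the intrinsics apply), "R" (3x3) and "t" (3): a world point X has camera coordinates R X + t. Camera axes: x right, y down, z forward; pixel columns grow to the right and rows downward; lengths in m; the calibration is good to about 2 mm. A picture is of the moment at which its call begins. There is no depth.
- workorder.hand_in(): hands the job in; it is judged then, once.
Trained networks look in the newest picture that a camera, given by its name, has taken for a name from the list of things; names that differ only in an ending like _2 or _b are one class to them, and where a whole thing is asked for, a point or a joint stands for the part that bears it (a point fixed in the world has none). Each returns a list of dicts, best first, with "p" (0 to 1); they miss things now and then, are a little off and sometimes report something else, mostly with a low value. They report only what shows in the picture. A call takes as long as a camera call.
- viewer.regions_of(query, camera): "pixels" (480x640 bool, what is visible of it) and "position" ([column, row] in pixels, amid what is visible of it).
- viewer.place_of(query, camera): "position" ([column, row] in pixels: a listed point, or the origin of a listed thing).
The state is a dict: "time_s": time; "joint_positions": joint angles; "qvel": joint speeds; "joint_efforts": joint torques, N m; "tcp_pos": TCP position; "tcp_rot": TCP orientation; "contact_force": force on the tool from outside, world axes, zero at the start; "moment": the same for the moment, N m; "grip_width": finger opening in m; "gripper_force": force on a finger pad.
Only numpy, scipy, OpenCV 4.12 (cv2) and the standard library are available. Lean on these libraries where they do the work, as an engineer would, in place of code of your own. Each camera call takes 0.05 s, during which the arm holds its last target. There are 200 camera calls.

## Working session

There is one attempt and no reset: what is moved stays moved. The work goes in short steps, Python scripts to look and compute and a tool call to move; the robot and the scene stay as the last step left them, time stands still between calls to the robot, and variables do not carry over. Pictures are saved under pics/ and viewed, at most 10 in all, crops included, and the job is handed in when it is done.

Besides the shell and the picture viewer there is one more tool, called as name(argument=value, ...), one argument or row to a line, values as JSON. apply_moves: Moves the arm, as the interface text tells. Its arguments: {"type":"object","properties":{"deltas":{"type":"array"}},"required":["deltas"]}

```bash
mkdir -p pics
cat > h.py <<'E'
import numpy as np, cv2
from scipy.optimize import least_squares
from scipy.spatial.transform import Rotation as Ro
from station import get_state, viewer, workorder, ctrl
def proj(f,X):
    c=f["R"]@np.asarray(X)+f["t"]; s=c[:2]/c[2]; s=s*(1+f["k1"]*(s@s))
    return np.array([f["fx"]*s[0]+f["cx"],f["fy"]*s[1]+f["cy"]])
def at_z(f,p,z):
    return least_squares(lambda q:proj(f,[q[0],q[1],z])-p,[0.6,0.]).x
def tri(fs,ps,x0=(0.5,-.2,.05)):
    r=least_squares(lambda X:np.concatenate([proj(f,X)-p for f,p in zip(fs,ps)]),x0,loss="soft_l1"); return r.x,r.fun
def save(f,n,crop=None,k=1):
    im=f["image"][...,::-1]
    if crop: im=im[crop[1]:crop[3],crop[0]:crop[2]]
    cv2.imwrite("pics/"+n,cv2.resize(im,None,fx=k,fy=k))
E
python3 - <<'E'
from h import *
s=get_state();print(s, ctrl.finger_overhang)
for c in("scene","top","wrist"):
    f=viewer.grab_frame(c); save(f,c+"0.png")
    print(c,f["fx"],f["k1"],(-f["R"].T@f["t"]).round(3))
    for n,z in(("lamp_mid",.022),("lamp",0),("socket",.068),("ring_centre",.059),("lantern",0),("shoulder",.03),("collar",.068),("globe",0),("tin",0),("carton",0),("mug",0)):
        for d in viewer.place_of(n,c)[:2]: print(n,round(d["p"],2),np.round(d["position"],1),at_z(f,d["position"],z).round(4))
a=[cv2.resize(cv2.imread(f"pics/{c}0.png"),(400,300)) for c in("scene","top","wrist")]
cv2.imwrite("pics/all0.png",np.vstack([np.hstack(a[:2]),np.hstack([a[2],a[2]*0])]))
E
```

```text
{'time_s': 0.0, 'joint_positions': array([-1.39859367e+00,  4.91586492e-01,  1.55943304e+00,  1.44689189e-05,
        1.09166932e+00, -1.05639575e-01]), 'qvel': array([-0.00044228,  0.00068649, -0.00081608,  0.00121947,  0.00026798,
        0.00011629]), 'joint_efforts': array([-1.41870983e-04, -6.12638497e+01, -2.58178747e+01,  6.92774914e-02,
        4.82942036e-02, -1.20532204e-04]), 'tcp_pos': array([ 0.17139202, -0.60082969,  0.23605064]), 'tcp_rot': array([ 9.90366285e-01,  1.38471376e-01, -1.18237475e-05, -5.48008919e-04]), 'contact_force': array([0.21259764, 0.01641564, 0.87589552]), 'moment': array([ 0.03951215, -0.01626044, -0.04345884]), 'gripper_force': 0.0, 'grip_width': 0.09519144592204844} 0.022
scene 551.4576673442696 0.053188680987965156 [ 1.387 -0.329  0.756]
lamp_mid 0.64 [242.  264.8] [ 0.5546 -0.1208]
lamp 0.82 [239.2 272.7] [ 0.5508 -0.1275]
lamp 0.57 [242.2 265.9] [ 0.5332 -0.1153]
socket 0.86 [368.4 228.4] [0.6058 0.139 ]
ring_centre 0.91 [366.  231.4] [0.6026 0.1357]
lantern 0.96 [362.8 253.9] [0.6029 0.1313]
shoulder 0.65 [366.2 231.5] [0.5705 0.1552]
should
[... 354 characters left out ...]
id 0.45 [374.1 260.8] [ 0.5561 -0.1314]
lamp 0.67 [370.6 262.6] [ 0.5535 -0.1256]
lamp 0.62 [266.1 246.2] [0.5969 0.1383]
socket 0.76 [262.6 240.6] [0.6022 0.1398]
ring_centre 0.97 [267.7 243.2] [0.597  0.1285]
lantern 0.58 [267.6 244.4] [0.6015 0.1346]
shoulder 0.78 [265.  244.5] [0.5975 0.138 ]
collar 0.56 [265.7 241.5] [0.6    0.1324]
globe 0.96 [291.5 172.1] [0.79   0.0738]
globe 0.46 [373.8 259.3] [ 0.5618 -0.1339]
tin 0.57 [455.9 225.4] [ 0.6473 -0.3459]
carton 0.86 [152.3 290.9] [0.4859 0.4228]
carton 0.57 [294.1 168.6] [0.7994 0.0671]
mug 0.66 [471.8 329.8] [ 0.385  -0.3725]
mug 0.45 [455.9 222.4] [ 0.655  -0.3463]
wrist 335.13288156847506 -0.018509564884545963 [ 0.239 -0.582  0.385]
```

View pics/all0.png

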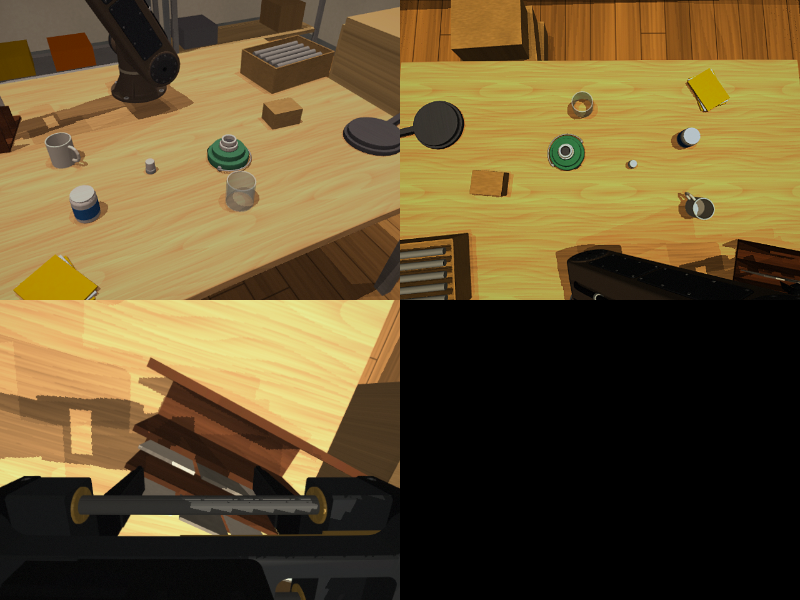

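The overview shows the lamp at scene px (240,266) and the lantern at about (365,235). Both agree with the top view, and their surroundings are clear. I'll lift, then move over the lamp and yaw so that j6 has room for the later turn.

apply_moves(
  deltas=[0,0,-4,0,0,0,-1,0,0,-6,0,0,0,-1,49.9,-35,2,0,0,-70,-1,49.9,-35,2,0,0,-70,-1,49.9,-35,2,0,0,-70,-1,49.9,-35,2,0,0,-70,-1,49.9,-35,2,0,0,-70,-1,49.9,-35,2,0,0,-70,-1,49.9,-35,2,0,0,-70,-1,49.9,-35,2,0,0,-70,-1,49.9,-35,2,0,0,-70,-1,49.9,-35,2,0,0,-70,-1,49.9,-35,2,0,0,-70,-1,49.9,-35,2,0,0,-70,-1,49.9,-35,2,0,0,-70,-1,49.9,-35,2,0,0,-70,-1,49.9,-35,2,0,0,-70,-1,49.9,-35,2,0,0,-70,-1,49.9,-35,2,0,0,-70,-1,49.9,-35,2,0,0,-70,-1],
)

```text
time_s: 3.47
tcp_pos: [0.555, -0.1278, 0.2166]
tcp_rot: [0.732, 0.682, -0.0, -0.0]
contact_force: [-0.3, -1.0, 0.2]
grip_width: 0.0953
gripper_force: 0.0
```

```bash
cat >> h.py <<'E'
def tool():
    s=get_state(); return s,np.array(s["tcp_pos"]),Ro.from_quat(s["tcp_rot"]).as_matrix()
def mv(X):
    s,p,R=tool(); return (R.T@(np.array(X)-p)*100).round(2)
E
python3 - <<'E'
from h import *
s,p,R=tool();print(s["time_s"],p,R.round(3),s["joint_positions"].round(3),s["contact_force"],s["moment"])
f=viewer.grab_frame("wrist");save(f,"w1.png");print((-f["R"].T@f["t"]).round(3))
for n,z in(("lamp_mid",.022),("lamp",0)):
    for d in viewer.place_of(n,"wrist")[:2]: print(n,round(d["p"],2),np.round(d["position"],1),at_z(f,d["position"],z).round(4))
for d in viewer.regions_of("lamp","wrist")[:2]:
    m=d["pixels"];ys,xs=np.nonzero(m);print(d["p"],m.sum(),xs.min(),xs.max(),ys.min(),ys.max())
print(proj(f,[.555,-.128,.022]))
E
```

```text
3.4667 [ 0.55503273 -0.12778337  0.21660772] [[ 0.071  0.997 -0.   ]
 [ 0.997 -0.071 -0.   ]
 [-0.    -0.    -1.   ]] [-0.342  0.434  1.721 -0.     0.987 -0.271] [-0.25023015 -0.99011533  0.21192527] [-0.01226729 -0.11973919 -0.01405227]
[ 0.559 -0.058  0.365]
lamp_mid 0.65 [314.5 218.5] [ 0.551  -0.1251]
lamp 0.61 [315.  218.3] [ 0.5511 -0.1292]
0.64 1234 294 405 0 18
0.6 919 301 331 202 238
[318.49425811 220.94831204]
```

View pics/w1.png

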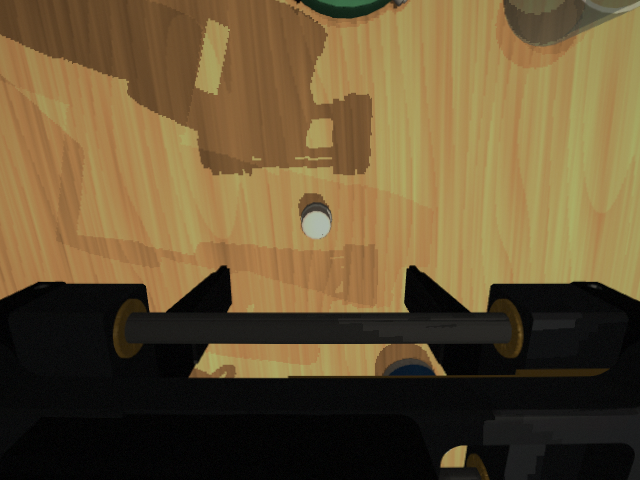

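Wrist view: white cap top at about (316,224), steel plug peeking out above it, and the lamp between the fingers as expected. I'll refine the position from the cap-top blob.

```bash
cat >> h.py <<'E'
def cap(f,p0,r=40,z=.044):
    im=f["image"].astype(int); m=((im.max(2)-im.min(2)<45)&(im.min(2)>110)).astype(np.uint8)
    n,l,st,ce=cv2.connectedComponentsWithStats(m); 
    c=[(st[i,4],*ce[i],st[i,2],st[i,3]) for i in range(1,n) if np.hypot(*(ce[i]-p0))<r and st[i,4]>40]
    c=max(c); return c,at_z(f,np.array(c[1:3]),z)
E
python3 - <<'E'
from h import *
f=viewer.grab_frame("wrist");print(cap(f,(316,222)))
t=viewer.grab_frame("top");print(cap(t,(372,261)))
g=viewer.grab_frame("scene");print(cap(g,(240,262)))
E
```

```text
((np.int32(620), np.float64(315.96290322580643), np.float64(223.6032258064516), np.int32(29), np.int32(28)), array([ 0.55256487, -0.12690524]))Traceback (most recent call last):
  File "<stdin>", line 3, in <module>
  File "h.py", line 24, in cap
    c=max(c); return c,at_z(f,np.array(c[1:3]),z)
ValueError: max() iterable argument is empty
```

apply_moves(
  deltas=[0.1,-0.25,4,0,0,0,-0.5,0.1,-0.25,8,0,0,0,-0.3,0.1,-0.25,12,0,0,0,-0.1,0.1,-0.25,15,0,0,0,-0.1,0.1,-0.25,16.5,0,0,0,-0.1,0.1,-0.25,17.2,0,0,0,-0.1,0.1,-0.25,17.2,0,0,0,-0.1,0.1,-0.25,17.2,0,0,0,0.1,0.1,-0.25,17.2,0,0,0,0.2,0.1,-0.25,17.2,0,0,0,0.3,0.1,-0.25,17.2,0,0,0,0.4,0.1,-0.25,17.2,0,0,0,0.5,0.1,-0.25,17.2,0,0,0,0.6,0.1,-0.25,17.2,0,0,0,1,0.1,-0.25,17.2,0,0,0,1,0.1,-0.25,17.2,0,0,0,1],
)

```text
time_s: 5.1
tcp_pos: [0.5533, -0.1266, 0.0455]
tcp_rot: [0.732, 0.681, 0.0, 0.001]
contact_force: [-0.9, 0.3, 7.9]
grip_width: 0.029
gripper_force: 30.0
```

Run:
```python
from h import *
s,p,R=tool();print(s["time_s"],p,s["grip_width"],s["gripper_force"],s["contact_force"],s["moment"])
f=viewer.grab_frame("wrist");save(f,"w2.png",(200,200,440,400),3)
```

```text
5.1 [ 0.55331334 -0.12658947  0.04554005] 0.028999163406946808 30.00146833001054 [-0.88104136  0.34881118  7.90193327] [ 0.01742734  0.11104338 -0.01618398]
```

View pics/w2.png

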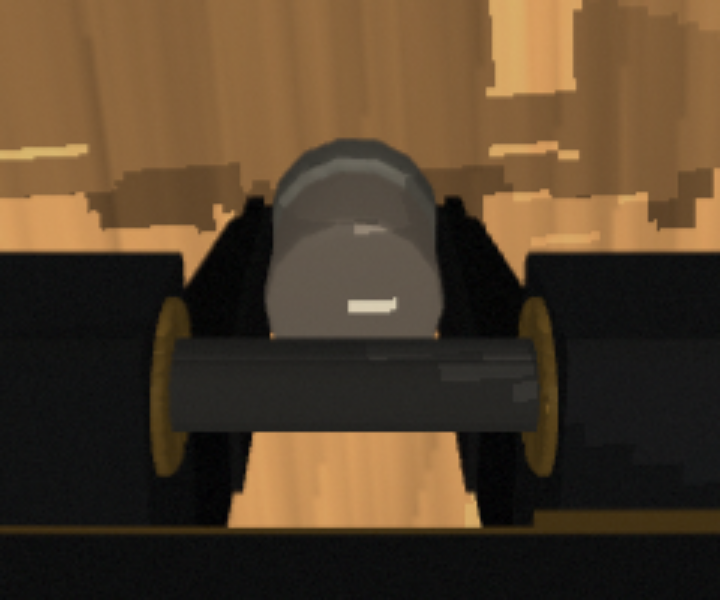

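Lamp gripped at 29 mm width and upright between the pads. Now lift and move to a viewing pose near the lantern.

apply_moves(
  deltas=[0,0,-1,0,0,0,1,0,0,-3,0,0,0,1,0,0,-6,0,0,0,1,0,0,-10,0,0,0,1,0,0,-14,0,0,0,1,3,0.5,-17,0,0,0,1,6,1,-20,0,0,0,1,9,1.5,-21.2,0,0,0,1,12,2,-21.2,0,0,0,1,15,2.4,-21.2,0,0,0,1,18,2.8,-21.2,0,0,0,1,21,3.1,-21.2,0,0,0,1,23,3.2,-21.2,0,0,0,1,24,3.2,-21.2,0,0,0,1,24,3.2,-21.2,0,0,0,1,24,3.2,-21.2,0,0,0,1],
)

```text
time_s: 6.48
tcp_pos: [0.6016, 0.1103, 0.2568]
tcp_rot: [0.732, 0.682, -0.0, 0.0]
contact_force: [0.1, -1.0, -0.8]
grip_width: 0.0294
gripper_force: 30.0
```

Run:
```python
from h import *
s,p,R=tool();print(s["time_s"],p,s["grip_width"],s["contact_force"],s["moment"],s["joint_positions"].round(3))
f=viewer.grab_frame("wrist");save(f,"w3.png",(220,100,420,250),4)
np.save("w3.npy",f,allow_pickle=True)
for n,z in(("socket",.068),("collar",.068),("ring_centre",.059)):
    for d in viewer.place_of(n,"wrist")[:2]: print(n,round(d["p"],2),np.round(d["position"],1),at_z(f,d["position"],z).round(4))
t=viewer.grab_frame("top");g=viewer.grab_frame("scene")
for n in("socket","lamp_mid"):
    for c,h in(("top",t),("scene",g)):
        for d in viewer.place_of(n,c)[:1]: print(n,c,d["p"],d["position"])
```

```text
6.4833 [0.60161526 0.11032924 0.25682475] 0.029397917915411093 [ 0.14173993 -0.9913278  -0.80655119] [-0.01640205 -0.12303677  0.03494108] [ 0.074  0.453  1.568 -0.     1.121  0.144]
socket 0.81 [309.6 199. ] [0.5943 0.1344]
socket 0.6 [316.6 284.5] [0.5947 0.0417]
collar 0.67 [316.2 200.2] [0.6009 0.1327]
collar 0.37 [312.9 199.2] [0.5976 0.134 ]
ring_centre 0.55 [314.7 199.7] [0.5992 0.1321]
socket scene 0.83 [367.4, 225.2]
lamp_mid scene 0.55 [362.4, 161.5]
```

View pics/w3.png

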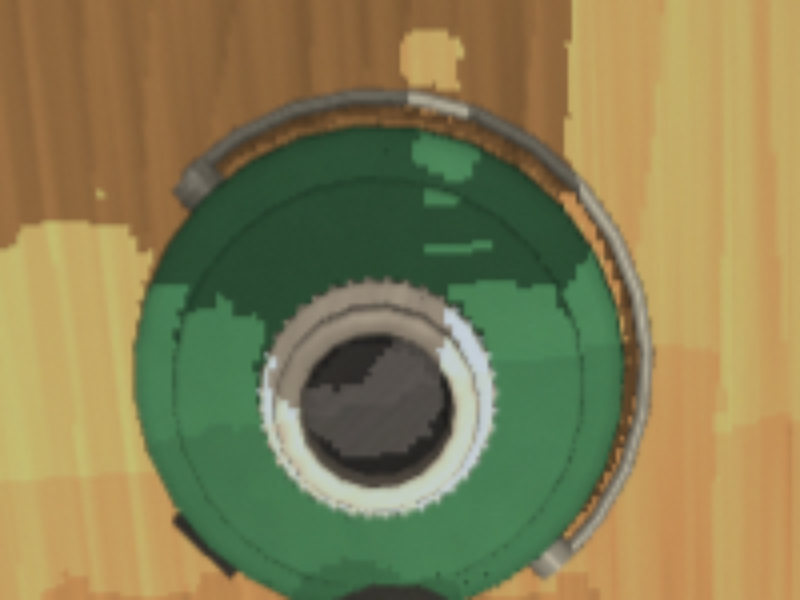

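Lantern view: bore rim centred at full-image (314,202), collar about (314,200), and the held plug just entering at the bottom. I'll fit the bore rim accurately.

```bash
cat >> h.py <<'E'
def bore(f,p0,thr=105):
    g=f["image"].max(2); m=(g<thr).astype(np.uint8)
    n,l,st,ce=cv2.connectedComponentsWithStats(m,connectivity=4); i=l[int(p0[1]),int(p0[0])]
    cs,_=cv2.findContours((l==i).astype(np.uint8),cv2.RETR_EXTERNAL,cv2.CHAIN_APPROX_NONE)
    h=cv2.convexHull(cs[0]); e=cv2.fitEllipse(h); M=cv2.moments(h)
    return st[i],e,(M["m10"]/M["m00"],M["m01"]/M["m00"])
E
python3 - <<'E'
from h import *
f=np.load("w3.npy",allow_pickle=True).item()
for thr in(90,105,120):
    st,e,c=bore(f,(314,205),thr);print(thr,st,np.round(e[0],1),np.round(e[1],1),np.round(c,2),at_z(f,np.array(c),.084).round(4))
    print(37e-3*f["fx"]/(f["R"]@[.6,.134,.084]+f["t"])[2])
m=f["image"].astype(int); G=((m[...,1]>m[...,0]+12)&(m[...,1]>m[...,2]+8)).astype(np.uint8)
# shoulder/foot: green outer hull (foot z .03 dia .14) -> fit
cs,_=cv2.findContours(G,cv2.RETR_EXTERNAL,cv2.CHAIN_APPROX_NONE);c=max(cs,key=cv2.contourArea)[:,0]
c=c[c[:,1]<232];P=np.array([at_z(f,q,.03) for q in c[::4]])
r=least_squares(lambda v:np.hypot(P[:,0]-v[0],P[:,1]-v[1])-v[2],[.6,.135,.07],loss="soft_l1",f_scale=.001);print("foot",r.x)
A=np.hypot(*(P-r.x[:2]).T)-r.x[2];print(np.abs(A).mean())
E
```

```text
90 [ 295  183   38   39 1140] [313.8 201.9] [37.7 38.3] [313.69 201.92] [0.5986 0.1335]
38.456550498812284
105 [ 295  183   39   39 1165] [313.7 201.9] [38.1 38.5] [313.68 201.93] [0.5986 0.1335]
38.456550498812284
120 [ 295  183   39   39 1186] [313.6 201.8] [38.6 38.8] [313.66 201.79] [0.5986 0.1336]
38.456550498812284
foot [0.59877073 0.13335079 0.06764771]
0.00024557700267985734
```

```bash
cat > ov.py <<'E'
from h import *
s,p,R=tool(); f=viewer.grab_frame("wrist"); im=cv2.resize(f["image"][...,::-1],None,fx=4,fy=4,interpolation=cv2.INTER_NEAREST)
a=np.linspace(0,2*np.pi,90)
for zt,r,c in((.0015,.015,(0,255,0)),(.0305,.015,(255,255,0)),(.0305,.017,(0,0,255)),(.0435,.017,(255,0,255))):
    q=np.array([proj(f,p+R@[r*np.cos(t),r*np.sin(t),zt]) for t in a]); print(zt,r,q.min(0).round(1),q.max(0).round(1))
    cv2.polylines(im,[np.int32(q*4+2)],True,c,1)
cv2.imwrite("pics/w4.png",im[225*4:330*4,260*4:380*4]);
E
python3 ov.py
```

```text
0.0015 0.015 [288.2 271.4] [350.  328.2]
0.0305 0.015 [292.6 253.4] [345.3 302.8]
0.0305 0.017 [289.  249.9] [348.8 305.9]
0.0435 0.017 [290.8 243.7] [346.9 296.6]
```

View pics/w4.png

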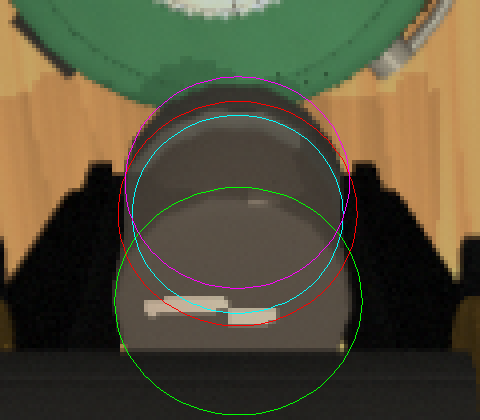

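The overlay shows the lamp held upright. The small offset of about 2 px at close range fits camera bias. The bore and the pre-grasp lamp were viewed at the same depth, so using their difference cancels that bias. The TCP target is (0.599, 0.134), and I'll stop with the foot just above the collar.

apply_moves(
  deltas=[1,-0.2,0,0,0,0,1,2.35,-0.4,1,0,0,0,1,2.35,-0.4,4,0,0,0,1,2.35,-0.4,7,0,0,0,1,2.35,-0.4,10,0,0,0,1,2.35,-0.4,11.5,0,0,0,1,2.35,-0.4,12.1,0,0,0,1,2.35,-0.4,12.1,0,0,0,1,2.35,-0.4,12.1,0,0,0,1],
)

```text
time_s: 7.78
tcp_pos: [0.5998, 0.1351, 0.136]
tcp_rot: [0.732, 0.682, 0.0, 0.0]
contact_force: [0.2, -0.3, -0.2]
grip_width: 0.0293
gripper_force: 30.0
```

Run:
```python
from h import *
s,p,R=tool();print(s["time_s"],p,s["contact_force"],s["moment"])
f=viewer.grab_frame("scene");save(f,"s5.png",(310,160,430,260),6)
```

```text
7.7833 [0.59980942 0.13511802 0.13597592] [ 0.23725263 -0.34307211 -0.17523858] [-0.01110539 -0.12683704  0.05486942]
```

View pics/s5.png

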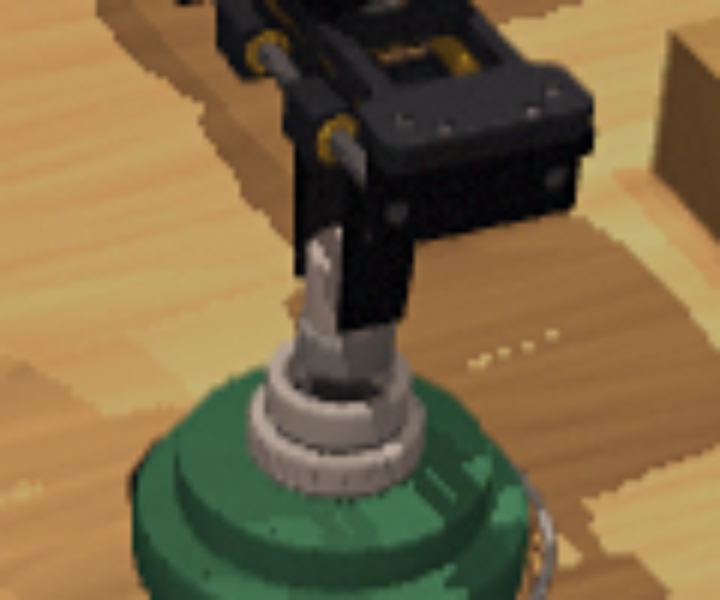

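Scene view: the plug hangs centred just above the socket mouth (crop px ~345,375). I'll correct the last millimetre and let it settle.

apply_moves(
  deltas=[-0.13,-0.05,0,0,0,0,1,-0.13,-0.05,0,0,0,0,1,-0.13,-0.05,0,0,0,0,1,-0.13,-0.05,0,0,0,0,1],
)

```text
time_s: 8.17
tcp_pos: [0.5991, 0.1331, 0.1362]
tcp_rot: [0.732, 0.681, 0.0, 0.0]
contact_force: [0.7, 0.1, -0.4]
grip_width: 0.0293
gripper_force: 30.0
```

Run:
```python
from h import *
s,p,R=tool();print(s["time_s"],p,s["contact_force"],s["moment"],mv([.5992,.1338,.136]))
```

```text
8.1667 [0.59914827 0.13308475 0.13619267] [ 0.69442049  0.05755156 -0.38107106] [-0.03945907 -0.1397433   0.03269708] [0.07 0.   0.02]
```

apply_moves(
  deltas=[0.04,0,0.2,0,0,0,1,0.04,0,0.4,0,0,0,1,0.04,0,0.6,0,0,0,1,0.04,0,0.75,0,0,0,1,0.04,0,0.9,0,0,0,1,0.04,0,1.05,0,0,0,1,0.04,0,1.2,0,0,0,1,0.04,0,1.2,0,0,0,1],
)

```text
time_s: 8.83
tcp_pos: [0.5989, 0.1335, 0.1232]
tcp_rot: [0.732, 0.681, -0.0, -0.0]
contact_force: [0.2, -0.5, -1.0]
grip_width: 0.0289
gripper_force: 30.0
```

Run:
```python
from h import *
s,p,R=tool();print(s["time_s"],p,s["contact_force"],s["moment"])
```

```text
8.8333 [0.59890699 0.13350183 0.12322558] [ 0.24474972 -0.49184819 -1.03940334] [-0.02269298 -0.13714478 -0.00311396]
```

apply_moves(
  deltas=[0,0,0.2,0,0,0,1,0,0,0.4,0,0,0,1,0,0,0.55,0,0,0,1,0,0,0.7,0,0,0,1,0,0,0.8,0,0,0,1,0,0,0.8,0,0,0,1],
)

```text
time_s: 9.33
tcp_pos: [0.5989, 0.1335, 0.1153]
tcp_rot: [0.732, 0.681, -0.0, -0.0]
contact_force: [-0.4, -0.1, -1.5]
grip_width: 0.0292
gripper_force: 30.0
```

apply_moves(
  deltas=[0,0,0.05,0,0,0,1,0,0,0.1,0,0,0,1,0,0,0.15,0,0,0,1,0,0,0.15,0,0,0,1],
)

```text
time_s: 9.67
tcp_pos: [0.599, 0.1335, 0.1141]
tcp_rot: [0.732, 0.681, -0.0, 0.0]
contact_force: [-0.8, -0.2, -1.0]
grip_width: 0.0292
gripper_force: 30.0
```

apply_moves(
  deltas=[0,0,0.05,0,0,0,1,0,0,0.1,0,0,0,1,0,0,0.1,0,0,0,1],
)

```text
time_s: 9.92
tcp_pos: [0.5991, 0.1335, 0.1136]
tcp_rot: [0.732, 0.681, 0.0, 0.0]
contact_force: [-1.9, 0.1, 4.6]
grip_width: 0.029
gripper_force: 30.0
```

Contact came at the expected height (TCP 113.6 mm gives foot about 68 mm). I'll release gently.

apply_moves(
  deltas=[0,0,-0.05,0,0,0,0.3,0,0,-0.05,0,0,0,0,0,0,-0.05,0,0,0,-0.4,0,0,-0.05,0,0,0,-1,0,0,-0.05,0,0,0,-1,0,0,-0.05,0,0,0,-1,0,0,-0.05,0,0,0,-1],
)

```text
time_s: 10.5
tcp_pos: [0.599, 0.1335, 0.1135]
tcp_rot: [0.732, 0.681, -0.0, 0.0]
contact_force: [-0.2, 1.1, 0.8]
grip_width: 0.0679
gripper_force: 0.0
```

Run:
```python
from h import *
s,p,R=tool();print(s["time_s"],p,s["grip_width"],s["contact_force"],s["moment"])
f=viewer.grab_frame("scene");g=viewer.grab_frame("wrist")
a=cv2.resize(f["image"][170:260,310:430,::-1],(400,300));b=cv2.resize(g["image"][220:370,220:420,::-1],(400,300))
cv2.imwrite("pics/s6.png",np.hstack([a,b]))
```

```text
10.5 [0.59901079 0.13351657 0.11353682] 0.06789613653823244 [-0.17122565  1.07012149  0.83333431] [-0.0373936  -0.11346941 -0.01229894]
```

View pics/s6.png

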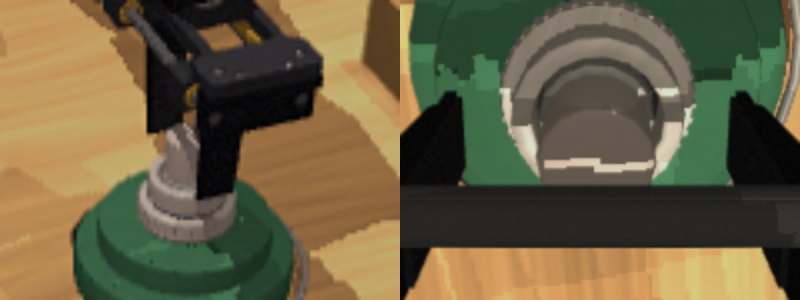

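The lamp stands seated in the collar and is free, with the fingers open around it. Next: open fully, then descend straight to ring height with fingertips at about 53.5 mm.

apply_moves(
  deltas=[0,0,0,0,0,0,-1,0,0,0,0,0,0,-1,0,0,0,0,0,0,-1,0,0,0,0,0,0,-1,0.02,0.02,1,0,0,0,-1,0.02,0.02,2,0,0,0,-1,0.02,0.02,3,0,0,0,-1,0.02,0.02,3.5,0,0,0,-1,0.02,0.02,3.8,0,0,0,-1,0.02,0.02,3.8,0,0,0,-1,0.02,0.02,3.8,0,0,0,-1],
)

```text
time_s: 11.52
tcp_pos: [0.5993, 0.1337, 0.0754]
tcp_rot: [0.732, 0.681, -0.0, -0.0]
contact_force: [0.1, 0.3, -0.1]
grip_width: 0.0948
gripper_force: 0.0
```

Run:
```python
from h import *
s,p,R=tool();print(s["time_s"],p,s["grip_width"],s["contact_force"],s["moment"])
print(mv([.5992,.1338,.0755]))
```

```text
11.5167 [0.59925804 0.13371998 0.07544275] 0.09483757561396886 [ 0.06853101  0.25934361 -0.11619001] [ 0.01760247 -0.05864999  0.00877441]
[ 0.01 -0.01 -0.01]
```

apply_moves(
  deltas=[0,0,0,0,0,0,-0.6,0,0,0,0,0,0,-0.45,0,0,0,0,0,0,-0.35,0,0,0,0,0,0,-0.28,0,0,0,0,0,0,-0.2,0,0,0,0,0,0,-0.1,0,0,0,0,0,0,1,0,0,0,0,0,0,1,0,0,0,0,0,0,1,0,0,0,0,0,0,1],
)

```text
time_s: 12.35
tcp_pos: [0.5995, 0.1337, 0.0757]
tcp_rot: [0.732, 0.681, 0.0, 0.0]
contact_force: [2.1, -0.2, 0.7]
grip_width: 0.0594
gripper_force: 30.0
```

```bash
cat > st.py <<'E'
from h import *
s,p,R=tool();print(s["time_s"],p.round(4),s["grip_width"].round(4),s["gripper_force"],"F",s["contact_force"].round(2),"M",s["moment"].round(3),"yaw",np.degrees(np.arctan2(R[1,0],R[0,0])).round(2),"j",s["joint_positions"].round(3),"tau6",s["joint_efforts"].round(2))
E
python3 st.py
```

```text
Traceback (most recent call last):
  File "st.py", line 2, in <module>
    s,p,R=tool();print(s["time_s"],p.round(4),s["grip_width"].round(4),s["gripper_force"],"F",s["contact_force"].round(2),"M",s["moment"].round(3),"yaw",np.degrees(np.arctan2(R[1,0],R[0,0])).round(2),"j",s["joint_positions"].round(3),"tau6",s["joint_efforts"].round(2))
                                              ^^^^^^^^^^^^^^^^^^^^^
AttributeError: 'float' object has no attribute 'round'
```

apply_moves(
  deltas=[0,0,0,0,0,2,1,0,0,0,0,0,5,1,0,0,0,0,0,8,1,0,0,0,0,0,11,1,0,0,0,0,0,14,1,0,0,0,0,0,17,1,0,0,0,0,0,20,1,0,0,0,0,0,23,1,0,0,0,0,0,26,1,0,0,0,0,0,28,1,0,0,0,0,0,30,1],
)

```text
time_s: 13.27
tcp_pos: [0.5996, 0.1336, 0.0757]
tcp_rot: [0.884, 0.468, 0.0, 0.0]
contact_force: [2.0, -0.4, 1.7]
grip_width: 0.0594
gripper_force: 30.0
```

```bash
sed -i 's/s\["grip_width"\].round(4)/round(s["grip_width"],4)/' st.py; python3 st.py
```

```text
13.2667 [0.5996 0.1336 0.0757] 0.0594 29.999389350414276 F [ 1.98 -0.44  1.68] M [-0.147 -0.467  0.085] yaw 55.83 j [ 0.112  0.669  1.729 -0.     0.743  0.709] tau6 [  0.53 -64.44 -17.03   0.3    0.58  -0.5 ]
```

apply_moves(
  deltas=[0,0,0,0,0,2,1,0,0,0,0,0,4,1,0,0,0,0,0,5.5,1,0,0,0,0,0,5.5,1],
)

```text
time_s: 13.6
tcp_pos: [0.5996, 0.1336, 0.0758]
tcp_rot: [0.905, 0.425, 0.0, 0.0]
contact_force: [2.4, -0.6, 0.7]
grip_width: 0.0592
gripper_force: 30.0
```

```bash
python3 st.py
```

```text
13.6 [0.5996 0.1336 0.0758] 0.0592 30.000496208667755 F [ 2.43 -0.61  0.71] M [-0.187 -0.567  0.035] yaw 50.36 j [ 0.112  0.669  1.729 -0.     0.743  0.804] tau6 [  0.82 -64.35 -16.81   0.27   0.67   0.53]
```

apply_moves(
  deltas=[0,0,0,0,0,0.9,1,0,0,0,0,0,1.8,1],
)

```text
time_s: 13.77
tcp_pos: [0.5996, 0.1337, 0.0757]
tcp_rot: [0.911, 0.411, 0.0, 0.0]
contact_force: [3.4, -0.8, 0.9]
grip_width: 0.0597
gripper_force: 30.0
```

```bash
python3 st.py
```

```text
13.7667 [0.5996 0.1337 0.0757] 0.0597 29.99986320734024 F [ 3.41 -0.8   0.85] M [-0.282 -0.676  0.122] yaw 48.59 j [ 0.112  0.669  1.729 -0.     0.743  0.835] tau6 [  0.98 -64.18 -16.34   0.41   0.86  -0.27]
```

apply_moves(
  deltas=[0,0,0,0,0,0.9,1,0,0,0,0,0,1.8,1],
)

```text
time_s: 13.93
tcp_pos: [0.5996, 0.1336, 0.0757]
tcp_rot: [0.918, 0.397, 0.0, 0.0]
contact_force: [3.7, -1.4, 1.4]
grip_width: 0.059
gripper_force: 30.0
```

```bash
python3 st.py
```

```text
13.9333 [0.5996 0.1336 0.0757] 0.059 29.999921321868896 F [ 3.7  -1.37  1.35] M [-0.289 -0.879  0.142] yaw 46.74 j [ 0.112  0.669  1.729 -0.     0.743  0.867] tau6 [  1.26 -64.   -15.89   0.48   1.05  -0.2 ]
```

apply_moves(
  deltas=[0,0,0,0,0,0.9,1,0,0,0,0,0,1.8,1],
)

```text
time_s: 14.1
tcp_pos: [0.5996, 0.1336, 0.0757]
tcp_rot: [0.924, 0.382, 0.0, 0.0]
contact_force: [5.6, -0.9, 1.1]
grip_width: 0.0597
gripper_force: 30.0
```

```bash
python3 st.py
```

```text
14.1 [0.5996 0.1336 0.0757] 0.0597 30.000019669532776 F [ 5.57 -0.87  1.15] M [-0.269 -0.943  0.272] yaw 44.94 j [ 0.112  0.669  1.729 -0.     0.743  0.899] tau6 [  1.37 -63.84 -15.48   0.61   1.22  -0.07]
```

apply_moves(
  deltas=[0,0,0,0,0,0.4,1,0,0,0,0,0,0.8,1],
)

```text
time_s: 14.27
tcp_pos: [0.5996, 0.1337, 0.0757]
tcp_rot: [0.927, 0.376, 0.0, 0.0]
contact_force: [5.1, -1.5, 1.3]
grip_width: 0.0591
gripper_force: 30.0
```

```bash
python3 st.py
```

```text
14.2667 [0.5996 0.1337 0.0757] 0.0591 30.000239610671997 F [ 5.14 -1.54  1.26] M [-0.312 -0.951  0.448] yaw 44.19 j [ 1.120e-01  6.690e-01  1.729e+00 -1.000e-03  7.430e-01  9.120e-01] tau6 [  1.15 -63.87 -15.46   0.75   1.23   0.33]
```

Torque is climbing steadily, so the ring is on its stop. Small steps now.

apply_moves(
  deltas=[0,0,0,0,0,0.3,1,0,0,0,0,0,0.5,1,0,0,0,0,0,0.5,1],
)

```text
time_s: 14.52
tcp_pos: [0.5996, 0.1336, 0.0757]
tcp_rot: [0.928, 0.372, 0.0, 0.0]
contact_force: [4.4, -2.3, 1.6]
grip_width: 0.059
gripper_force: 30.0
```

```bash
python3 st.py
```

```text
14.5167 [0.5996 0.1336 0.0757] 0.059 30.00060886144638 F [ 4.38 -2.29  1.63] M [-0.294 -0.96   0.455] yaw 43.72 j [ 1.120e-01  6.690e-01  1.729e+00 -1.000e-03  7.430e-01  9.200e-01] tau6 [  1.08 -63.85 -15.46   0.83   1.23   0.6 ]
```

apply_moves(
  deltas=[0,0,0,0,0,0.3,1,0,0,0,0,0,0.3,1],
)

```text
time_s: 14.68
tcp_pos: [0.5996, 0.1337, 0.0757]
tcp_rot: [0.929, 0.37, 0.0, 0.0]
contact_force: [5.6, -2.4, 0.1]
grip_width: 0.0592
gripper_force: 30.0
```

```bash
python3 st.py
```

```text
14.6833 [0.5996 0.1337 0.0757] 0.0592 30.00020295381546 F [ 5.55 -2.37  0.11] M [-0.314 -1.004  0.566] yaw 43.42 j [ 1.120e-01  6.690e-01  1.729e+00 -1.000e-03  7.430e-01  9.260e-01] tau6 [  1.   -63.86 -15.46   0.89   1.23   0.68]
```

apply_moves(
  deltas=[0,0,0,0,0,0.3,1,0,0,0,0,0,0.3,1],
)

```text
time_s: 14.85
tcp_pos: [0.5996, 0.1336, 0.0757]
tcp_rot: [0.93, 0.368, 0.0, 0.0]
contact_force: [4.6, -1.9, 0.5]
grip_width: 0.0592
gripper_force: 30.0
```

```bash
python3 st.py
```

```text
14.85 [0.5996 0.1336 0.0757] 0.0592 30.000275373458862 F [ 4.62 -1.91  0.49] M [-0.325 -0.966  0.68 ] yaw 43.13 j [ 1.120e-01  6.690e-01  1.729e+00 -1.000e-03  7.430e-01  9.310e-01] tau6 [  0.93 -63.87 -15.45   0.94   1.24   0.75]
```

apply_moves(
  deltas=[0,0,0,0,0,0,1],
)

```text
time_s: 14.93
tcp_pos: [0.5995, 0.1336, 0.0757]
tcp_rot: [0.93, 0.368, 0.0, 0.0]
contact_force: [5.2, -1.3, 1.4]
grip_width: 0.0597
gripper_force: 30.0
```

```bash
python3 st.py
```

```text
14.9333 [0.5995 0.1336 0.0757] 0.0597 30.000329911708832 F [ 5.17 -1.29  1.43] M [-0.313 -0.961  0.625] yaw 43.15 j [ 1.120e-01  6.690e-01  1.729e+00 -1.000e-03  7.430e-01  9.300e-01] tau6 [  0.96 -63.87 -15.45   0.93   1.23   0.68]
```

apply_moves(
  deltas=[0,0,0,0,0,0,1],
)

```text
time_s: 15.02
tcp_pos: [0.5995, 0.1336, 0.0757]
tcp_rot: [0.93, 0.368, 0.0, 0.0]
contact_force: [6.0, -0.7, 0.9]
grip_width: 0.0595
gripper_force: 30.0
```

```bash
python3 st.py
```

```text
15.0167 [0.5995 0.1336 0.0757] 0.0595 30.000249445438385 F [ 5.99 -0.7   0.92] M [-0.33  -0.989  0.659] yaw 43.15 j [ 1.120e-01  6.690e-01  1.729e+00 -1.000e-03  7.430e-01  9.300e-01] tau6 [  0.96 -63.87 -15.45   0.93   1.23   0.66]
```

About 0.65 N m. A touch more, then hold 0.75 s.

apply_moves(
  deltas=[0,0,0,0,0,0.2,1,0,0,0,0,0,0.2,1,0,0,0,0,0,0.2,1],
)

```text
time_s: 15.27
tcp_pos: [0.5996, 0.1336, 0.0757]
tcp_rot: [0.931, 0.366, 0.0, 0.0]
contact_force: [4.8, -1.8, 1.3]
grip_width: 0.0595
gripper_force: 30.0
```

```bash
python3 st.py
```

```text
15.2667 [0.5996 0.1336 0.0757] 0.0595 30.0003120303154 F [ 4.79 -1.78  1.34] M [-0.298 -1.034  0.702] yaw 42.95 j [ 1.120e-01  6.690e-01  1.729e+00 -1.000e-03  7.430e-01  9.340e-01] tau6 [  0.91 -63.87 -15.45   0.97   1.24   0.73]
```

apply_moves(
  deltas=[0,0,0,0,0,0,1,0,0,0,0,0,0,1,0,0,0,0,0,0,1,0,0,0,0,0,0,1,0,0,0,0,0,0,1,0,0,0,0,0,0,1,0,0,0,0,0,0,1],
)

```text
time_s: 15.85
tcp_pos: [0.5996, 0.1336, 0.0757]
tcp_rot: [0.931, 0.366, 0.0, 0.0]
contact_force: [4.0, -1.9, 0.9]
grip_width: 0.0595
gripper_force: 30.0
```

```bash
python3 st.py
```

```text
15.85 [0.5996 0.1336 0.0757] 0.0595 30.000226199626923 F [ 4.   -1.88  0.86] M [-0.369 -1.004  0.685] yaw 42.95 j [ 1.120e-01  6.690e-01  1.729e+00 -1.000e-03  7.430e-01  9.340e-01] tau6 [  0.91 -63.87 -15.45   0.97   1.24   0.71]
```

Torque held steady at 0.69–0.70 N m for over half a second. Let go and lift straight up.

apply_moves(
  deltas=[0,0,0,0,0,0,-1,0,0,0,0,0,0,-1,0,0,0,0,0,0,-1,0,0,0,0,0,0,-1,0,0,0,0,0,0,-1,0,0,0,0,0,0,-1,0,0,0,0,0,0,-1,0,0,-1,0,0,0,-1,0,0,-3,0,0,0,-1,0,0,-6,0,0,0,-1,0,0,-9,0,0,0,-1,0,0,-12,0,0,0,-1,0,0,-15,0,0,0,-1,0,0,-18,0,0,0,-1,0,0,-18,0,0,0,-1,0,0,-18,0,0,0,-1],
)

```text
time_s: 17.18
tcp_pos: [0.5995, 0.1338, 0.2579]
tcp_rot: [0.931, 0.366, 0.002, 0.001]
contact_force: [-0.6, -0.3, -0.3]
grip_width: 0.0953
gripper_force: 0.0
```

```bash
python3 st.py
python3 - <<'E'
from h import *
f=viewer.grab_frame("scene");g=viewer.grab_frame("wrist")
a=cv2.resize(f["image"][::,:,::-1],(400,300));b=cv2.resize(g["image"][180:330,220:420,::-1],(400,300))
c=cv2.resize(f["image"][180:270,310:430,::-1],(400,300))
cv2.imwrite("pics/s7.png",np.vstack([np.hstack([a,b]),np.hstack([c,c*0])]))
E
```

```text
17.1833 [0.5995 0.1338 0.2579] 0.0953 0.0 F [-0.62 -0.33 -0.28] M [-0.027  0.008  0.001] yaw 42.92 j [ 0.112  0.454  1.562 -0.     1.121  0.934] tau6 [ 6.000e-02 -6.256e+01 -2.852e+01  8.000e-02  2.000e-01  0.000e+00]
```

View pics/s7.png

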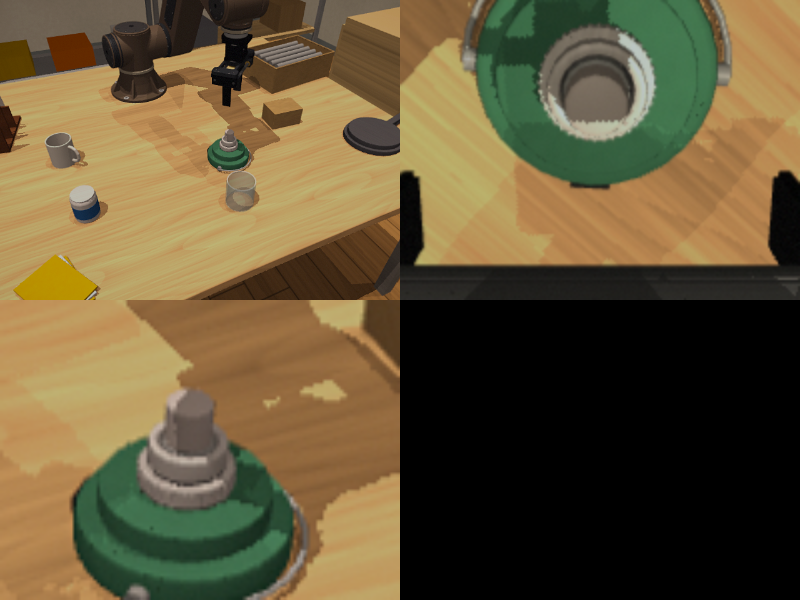

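The lamp stands upright and seated in the socket, the gripper is clear above it, and the other things are where they were. Handing in.

```bash
python3 -c "
from station import workorder; print(workorder.hand_in())"
```

```text
the job is handed in; nothing more can be done
None
```

The lamp is fully home in the socket, and the lock ring was turned clockwise to its stop, held at about 0.7 N m for just over half a second and released; the job was handed in at about 17 s, with no verdict shown.

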